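Hold open the lid of the sample case that holds the vial

ROBOT

A 7-joint arm with a two-finger parallel gripper is mounted at the origin on a cart in front of the work surface, level with it; the furniture and walls round the work are solid. World frame = base frame: x ahead of the robot, y to its left, z up, the work surface at z = 0. Lengths are in m, angles in rad, forces in N, time in s.
With the tool pointing down it reaches from about 0.4 to 0.85 m from the base axis. Payload 4.5 kg.
Tool frame: the origin (TCP) lies on the centre line of the jaws, within the pads' length; the fingertips stand 8 mm ahead of it and the grasp point (between the pads) lies 11 mm behind it; z points along the fingers, x is the direction in which the jaws open and shut, and the axes are right-handed (so a half turn about z gives the same grasp; the last joint's range is limited). The gripper opens to 88 mm and grips with 3 to 60 N. Pads are 18 mm wide; open, the fingers measure 123 mm over their backs; the gripper's body (75 mm by 187 mm) begins 45 mm behind the grasp point.
Start: joints at [-1.292, 0.689, -0.195, 1.565, 0.157, 0.902, -0.215], TCP at [0.151, 0.606, 0.247] pointing down, gripper open.
Joint ranges: [-3.01, 3.01], [-0.46, 2.08], [-1.47, 1.51], [0.13, 2.56], [-1, 4.14], [0.04, 2.09], [-2.66, 2.66]. Speed limits (rad/s): [2.57, 2.57, 3.14, 3.14, 3.14, 3.14, 3.14].

INTERFACE

Orientations are given as a unit quaternion [x, y, z, w].
In Python, from plant import r gives the robot as it stands.
- The arm moves only by the shell command python3 -m pendant 'ROWS' [FORCE]. ROWS is JSON, a list of rows, each a list of 3 entries, a list of its own where there are three numbers: the turn, a rotation vector about the tool's x, y, z in rad, then the shift along the tool's x, y, z in m, then the opening, from 0 (shut) to 1 (fully open). In form: [[[wx, wy, wz], [tx, ty, tz], claw], ...]. A call has 1 to 10 rows; each row is the pose to reach, as a shift and turn from the pose commanded when the call began, along the tool's axes at that moment; what a row does not reach only later rows make up. A row lasts 1/10 s, in which the tool goes at most 50 mm and 8.59 degrees, less where a joint would pass 70% of its speed; a pose out of reach is approached as far as the arm can. A call with a gripper value outside its range is refused whole. The fingers move at their own pace and stop on an object; FORCE is the grip in N (left out, the last holds). Time passes only in rows, so rows that repeat a pose let the fingers close. It gives the time, the measured TCP pose, the force and the opening at its end, in the units of the state.
- r.get_state(): the state, without advancing time (a new reading comes with each control period).
- r.snapshot(name): name is "side" or "top"; returns a dict with "image" (384x512x3 uint8, red, green, blue), "mtx" (3x3 intrinsics, pixels), "dist" ([k1, k2, p1, p2, k3] as OpenCV has them; the pictures are not rectified), "R" (3x3) and "t" (3): a world point X has camera coordinates R X + t. Camera axes: x right, y down, z forward; pixel columns grow to the right and rows downward; lengths in m; the calibration is good to about 2 mm. A picture is of the moment at which its call begins. There is no depth.
- r.finish_job(): hands the job in, once; it reports no verdict.
The state is a dict: "clock": time; "q": joint angles; "qd": joint speeds; "joint_torque": joint torques, N m; "tool_pos": TCP position; "eef_rot": TCP orientation; "contact_force": force on the tool from outside, world axes, zero at the start; "moment": the same for the moment, N m; "opening": opening from 0.0 (shut) to 1.0 (fully open).
Only numpy, scipy, OpenCV 4.12 (cv2) and the standard library are available. Lean on these libraries where they do the work, as an engineer would, in place of code of your own. Each camera call takes 0.05 s, during which the arm holds its last target. There are 200 camera calls.

TASK

One of the two clear sample cases has the glass vial in it, the other a round pin tin. Take the lid of the case with the vial by its handle, raise it to 40 degrees from shut and keep holding it still there, so that the vial can be photographed: the job finishes while you are still holding it, since the lid springs shut when let go. Keep the other case shut, and do not push the brass weight, eraser or cork about.

Things in the scene. Friction and masses are not known exactly. Their poses are not given: they have to be found in the camera images.
- case_1: One of two identical clear sample cases, fixed to the bench: clear plastic walls with white corner posts and a dark floor plate, 150 mm (its x) by 130 mm (its y), walls 68 mm high and 4 mm thick, floor 6 mm thick. Origin: centre of the underside; x points from the handle side to the hinge side, y along the hinge, z up. Either case may stand on the left or the right.
- lid_1 (a joint): Opening angle in rad of case_1's lid: 0 shut, grows as the handle side rises, stop at 1.45. The lid (clear plate, white rim, 150 by 130 mm, 0.22 kg, top face 74 mm above the bench when shut) is hinged along the top of the case's far (+x) wall. Weight and a spring push it shut from every angle, with about 2 N at the handle; it stays nowhere by itself.
- lid_1_hinge (a point): Midpoint of the hinge line of case_1's lid: 75 mm along the case's +x from its origin and 68 mm up. The hinge line is parallel to the case's y. The frame turns with the lid: its x points along the lid, away from the handle.
- lid_1_handle (a point): Centre of the handle of case_1's lid: aluminium bar 16 mm thick, 40 mm long, parallel to the hinge, on a 10 mm stem near the front edge; 38 mm above the lid's top face, 132 mm in front of the hinge line and 44 mm above it when shut (112 mm above the bench). Pinch it from above over its two ends (it then turns in the fingers as the lid swings) or across. Frame turns with the lid.
- case_2: One of two identical clear sample cases, fixed to the bench: clear plastic walls with white corner posts and a dark floor plate, 150 mm (its x) by 130 mm (its y), walls 68 mm high and 4 mm thick, floor 6 mm thick. Origin: centre of the underside; x points from the handle side to the hinge side, y along the hinge, z up. Either case may stand on the left or the right.
- lid_2 (a joint): Opening angle in rad of case_2's lid: 0 shut, grows as the handle side rises, stop at 1.45. The lid (clear plate, white rim, 150 by 130 mm, 0.22 kg, top face 74 mm above the bench when shut) is hinged along the top of the case's far (+x) wall. Weight and a spring push it shut from every angle, with about 2 N at the handle; it stays nowhere by itself.
- lid_2_hinge (a point): Midpoint of the hinge line of case_2's lid: 75 mm along the case's +x from its origin and 68 mm up. The hinge line is parallel to the case's y. The frame turns with the lid: its x points along the lid, away from the handle.
- lid_2_handle (a point): Centre of the handle of case_2's lid: aluminium bar 16 mm thick, 40 mm long, parallel to the hinge, on a 10 mm stem near the front edge; 38 mm above the lid's top face, 132 mm in front of the hinge line and 44 mm above it when shut (112 mm above the bench). Pinch it from above over its two ends (it then turns in the fingers as the lid swings) or across. Frame turns with the lid.
- vial: Small glass specimen vial with a white screw cap, 21 mm diameter, 52 mm high, standing in one of the two cases under the shut lid. Origin: centre of its underside, on the case floor; z up along the vial.
- pin_tin: Flat round tin, 67 mm diameter, 25 mm high, lying in the other case under its shut lid. Origin: centre of its underside.
- weight: Bystander: brass calibration weight with a knob, 22 mm diameter, 30 mm high, standing on the bench. Origin: centre of its underside.
- eraser: Bystander: eraser in a sleeve, 21 by 42 by 13 mm, lying on the bench. Origin: centre of its underside.
- cork: Bystander: cork, 26 mm diameter, 24 mm high, standing on the bench. Origin: centre of its underside.
Things that resemble listed ones, but are neither listed nor needed, are in the scene too. Leave any green look-alike of the case_1 alone.

How it is judged:
By the outcome, as a careful person would: the job done as asked, in the order asked, and still so for the second after the job is handed in, while the arm keeps its last pose, push and grip.
It also fails if it takes over 32 s, if anything falls off the work surface, if the arm or the gripper's body presses on something with over 40 N, if the wrist force passes 120 N, or if a joint passes its speed limit or range.

## Working session

There is one attempt and no reset: what is moved stays moved. The work goes in short steps, Python scripts to look and compute and a shell command to move; the robot and the scene stay as the last step left them, time stands still between calls to the robot, and variables do not carry over. Pictures are saved under pics/ and viewed, about 8 in all and at most 12, crops included, and the job is handed in when it is done.

```bash
mkdir -p pics; ls; python3 - <<'E'
from plant import r
import cv2,pickle,numpy as np
s=r.get_state()
for k,v in s.items(): print(k,np.round(v,4))
for n in("side","top"):
    d=r.snapshot(n); pickle.dump(d,open(n+".pkl","wb")); cv2.imwrite(f"pics/{n}0.png",d["image"][:,:,::-1])
    print(n,d["mtx"],d["dist"],d["R"],d["t"],-np.array(d["R"]).T@d["t"])
E
```

```text
pics
clock 0.0
q [-1.2922  0.69   -0.1945  1.5664  0.1573  0.9025 -0.2151]
qd [ 0.0012  0.0011  0.0002  0.0004  0.0008 -0.0003  0.0004]
joint_torque [-4.00000e-04 -5.27572e+01 -1.26670e+00 -1.53433e+01 -5.26000e-02
  6.50000e-03  2.00000e-04]
tool_pos [0.1513 0.6058 0.2459]
eef_rot [ 7.881e-01  6.155e-01 -7.000e-04  6.000e-04]
contact_force [-0.6275  0.449   0.0604]
moment [-0.0179 -0.0442  0.0025]
opening 0.998
side [[352.32091309   0.         254.61914152]
 [  0.         352.32091309 190.04539742]
 [  0.           0.           1.        ]] [-0.01451017  0.          0.          0.          0.        ] [[ 0.83909794 -0.54368631  0.01788394]
 [-0.18898589 -0.32218432 -0.92762147]
 [ 0.51009702  0.77498546 -0.37309324]] [-0.44466799  0.21124912  0.97716729] [-0.08540703 -0.93098919  0.56848615]
top [[389.78604508   0.         256.92194166]
 [  0.         389.78604508 187.41304338]
 [  0.           0.           1.        ]] [0.00931374 0.         0.         0.         0.        ] [[ 0.00409327 -0.99983451 -0.01772586]
 [-0.98622804 -0.00110545 -0.16538752]
 [ 0.16534055  0.01815871 -0.98606935]] [0.0028076  0.54924689 1.08531498] [ 0.36222461 -0.01629363  1.16108419]
```

View pics/side0.png

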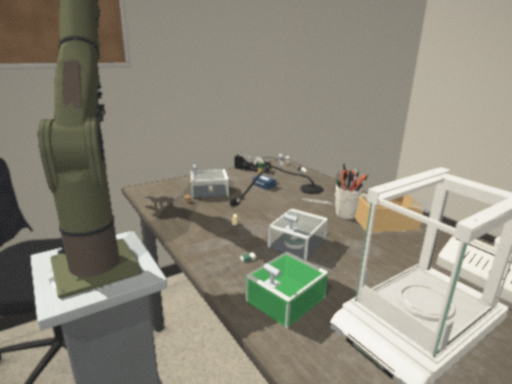

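View pics/top0.png

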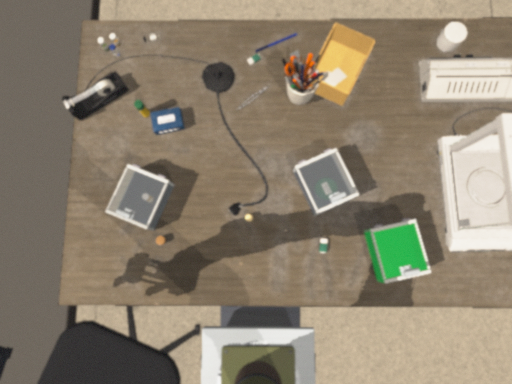

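The cases are at top (140,196) and (327,181). The green look-alike is at (397,250), the cork at (160,240), the weight at (249,217) and the eraser at (323,245). I'll zoom in to see the contents.

```bash
python3 - <<'E'
import cv2,pickle,numpy as np
T=pickle.load(open("top.pkl","rb"))["image"];S=pickle.load(open("side.pkl","rb"))["image"]
z=lambda I,x,y,w,h:cv2.resize(I[y:y+h,x:x+w],(400,300),interpolation=cv2.INTER_CUBIC)
A=np.vstack([np.hstack([z(T,90,150,100,75+10),z(T,275,140,100,85)]),np.hstack([z(S,170,155,80,60),z(S,255,200,80,60)])])
cv2.imwrite("pics/crop.png",A[:,:,::-1])
E
```

```text
(no output)
```

View pics/crop.png

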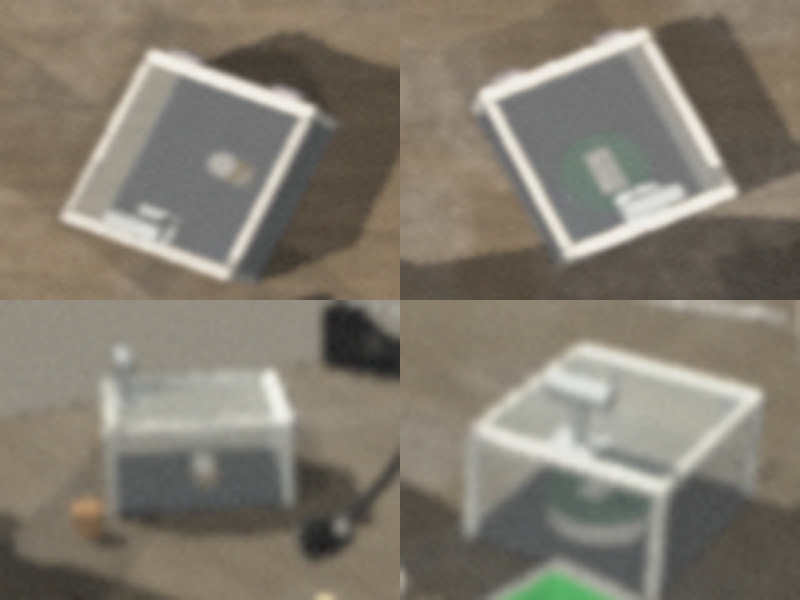

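The vial is in the left case (white cap and glass body). The tin, with its green label, is in the right one. Now I'll measure the left lid's rim and handle.

```bash
cat > h.py <<'E'
import cv2,pickle,numpy as np
def ray(d,p):
    u=cv2.undistortPoints(np.array([[p]],float),np.array(d["mtx"]),np.array(d["dist"]))[0,0]
    R=np.array(d["R"]);return -R.T@d["t"],R.T@np.r_[u,1]
def onz(d,p,z):
    c,v=ray(d,p);return c+v*(z-c[2])/v[2]
def cross(d1,p1,d2,p2):
    a,u=ray(d1,p1);b,v=ray(d2,p2)
    k=np.linalg.lstsq(np.c_[u,-v],b-a,rcond=None)[0]
    P,Q=a+k[0]*u,b+k[1]*v;return (P+Q)/2,np.linalg.norm(P-Q)
def pix(d,X):
    return cv2.projectPoints(np.array(X,float).reshape(-1,3),cv2.Rodrigues(np.array(d["R"]))[0],np.array(d["t"],float),np.array(d["mtx"]),np.array(d["dist"]))[0][:,0]
E
python3 - <<'E'
from h import *
d=pickle.load(open("top.pkl","rb"));I=d["image"]
m=np.zeros(I.shape[:2],np.uint8);x0,y0,x1,y1=98,155,182,236
sub=I[y0:y1,x0:x1].min(2);m[y0:y1,x0:x1]=(sub>140)*255
n,l,st,_=cv2.connectedComponentsWithStats(m,connectivity=8);b=1+np.argmax(st[1:,4]);print(st[b])
pts=np.argwhere(l==b)[:,::-1].astype(np.float32)
W=np.array([onz(d,p,.074)[:2] for p in pts])
rc=cv2.minAreaRect((W*1000).astype(np.float32));print("rect mm",rc)
q=cv2.boxPoints(rc);print(q.round(1));print(pix(d,np.c_[q/1000,[.074]*4]).round(1))
V=I[:,:,::-1].copy()
for p in pix(d,np.c_[q/1000,[.074]*4]): pass
A=cv2.resize(V[150:240,90:190],(800,720),interpolation=cv2.INTER_CUBIC)
cv2.polylines(A,[((pix(d,np.c_[q/1000,[.074]*4])+.5-[90,150])*8).astype(int)],True,(0,0,255),1)
S=pickle.load(open("side.pkl","rb"))["image"][:,:,::-1]
B=cv2.resize(S[160:205,185:235],(640,576),interpolation=cv2.INTER_CUBIC)
A=cv2.resize(A,(640,576))
cv2.imwrite("pics/rect.png",cv2.resize(np.hstack([A,B]),(800,360)))
E
```

```text
[ 105  164   64   65 1107]
rect mm ((522.2312622070312, 343.36126708984375), (133.5627899169922, 156.93841552734375), 68.1042709350586)
[[424.5 310.7]
 [570.1 252.1]
 [619.9 376.1]
 [474.3 434.6]]
[[146.7 229.7]
 [169.8 178.4]
 [127.5 161.4]
 [103.8 211.8]]
```

View pics/rect.png

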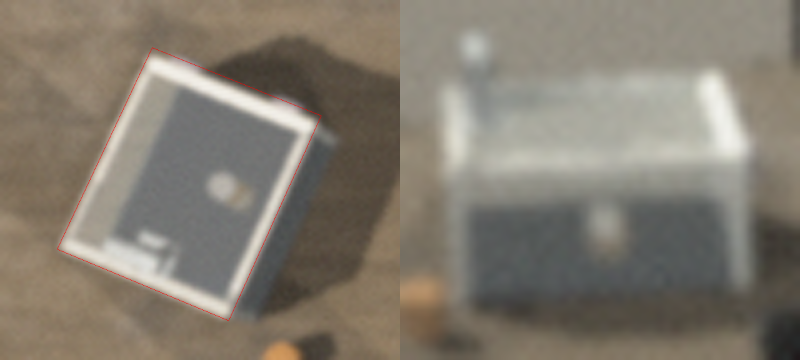

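```bash
python3 - <<'E'
from h import *
T=pickle.load(open("top.pkl","rb"));S=pickle.load(open("side.pkl","rb"))
ux=np.array([.928,-.373]);uy=np.array([.373,.928])
H=np.array([467.7,365.3])/1000
P=[np.r_[H+uy*k,z] for k,z in((0,.112),(.02,.112),(-.02,.112),(0,.074))]
print(pix(T,P).round(1));print(pix(S,P).round(1))
print("foot/bar alt",onz(T,(122.8,212.8),.112),onz(T,(122.8,212.8),.12))
print("cross",cross(T,(122.8,212.8),S,(194.1,165.8)))
I=T["image"]; m=I[200:226,108:142].min(2)
print(m)
print(S["image"][158:174,186:204].min(2))
E
```

```text
[[123.3 212.9]
 [116.7 210.1]
 [130.  215.6]
 [128.1 214.2]]
[[194.5 166.2]
 [194.3 164.7]
 [194.7 167.7]
 [194.9 174.9]]
foot/bar alt [0.46787389 0.3667392  0.112     ] [0.46706824 0.36381831 0.12      ]
cross (array([0.4672131 , 0.36647265, 0.11340338]), np.float64(0.0011472631228173814))
[[ 94 118 156 176 165 149 141 141 143 142 143 142 142 131 122 116 112 112
  111 115 114 115 113 114 116 115 113 114 115 115 113 116 116 117]
 [104 134 169 171 154 143 143 141 140 141 140 140 137 124 120 115 115 116
  113 113 115 114 115 114 113 114 113 114 112 114 115 116 115 114]
 [114 154 177 163 149 142 141 140 143 140 138 137 129 125 115 117 114 117
  119 115 112 110 114 114 113 114 115 116 116 117 117 116 114 116]
 [135 167 173 157 143 143 142 140 141 142 140 135 128 119 115 114 116 116
  112 113 113 114 115 114 114 113 116 115 116 114 115 116 116 115]
 [147 171 168 149 141 142 141 142 140 141 137 132 124 116 113 115 116 115
  114 115 115 114 114 113 115 112 115 117 114 112 114 113 115 115]
 [163 169 156 143 144 143 141 141 141 141 139 128 118 115 116 114 115 116
  109 113 115 117 116 113 114
[... 3359 characters left out ...]
129 132 131 131 129 130]
 [127 131 130 131 131 130 150 178 184 167 143 133 130 129 128 131 130 131]
 [129 132 133 128 130 131 145 174 183 165 143 132 129 131 128 129 132 129]
 [130 132 129 128 131 130 137 156 159 151 133 125 130 130 132 129 130 133]
 [129 131 129 131 129 131 129 137 136 138 122 123 127 129 130 130 129 131]
 [126 125 130 132 136 136 135 129 130 127 124 129 134 133 133 137 135 137]
 [132 130 132 135 146 153 147 136 134 133 138 139 144 144 141 141 143 146]
 [130 130 129 140 160 172 164 152 136 133 139 145 142 141 142 140 145 151]
 [128 129 131 142 167 184 178 161 142 134 140 141 143 141 139 138 143 147]
 [128 130 131 140 165 188 185 170 147 139 143 145 148 145 145 144 148 149]]
```

Both views agree on the handle at (0.4675, 0.366, 0.112), and the rays cross at z = 0.113. The jaws need +0.138 rad about tool z. I'll hover first.

```bash
python3 -m pendant '[[[0,0,0.02],[-0.016,0.037,0.005],1],[[0,0,0.04],[-0.033,0.077,0.010],1],[[0,0,0.06],[-0.051,0.12,0.015],1],[[0,0,0.08],[-0.07,0.163,0.02],1],[[0,0,0.1],[-0.088,0.206,0.025],1],[[0,0,0.12],[-0.107,0.25,0.03],1],[[0,0,0.138],[-0.125,0.293,0.035],1],[[0,0,0.138],[-0.142,0.333,0.04],1],[[0,0,0.138],[-0.156,0.365,0.047],1],[[0,0,0.138],[-0.156,0.365,0.047],1]]' 20
python3 -m pendant '[[[0,0,0],[0,0,0],1],[[0,0,0],[0,0,0],1],[[0,0,0],[0,0,0],1]]'
python3 - <<'E'
from h import *
from plant import r
from scipy.spatial.transform import Rotation as R
s=r.get_state();M=R.from_quat(s["eef_rot"]).as_matrix();p=np.array(s["tool_pos"])
print(p,"\n",M.round(3),"tool delta to (.4675,.366,.101)",M.T@(np.array([.4675,.366,.101])-p))
a=[]
for n in("top","side"):
    d=r.snapshot(n);pickle.dump(d,open(n+"1.pkl","wb"));I=d["image"][:,:,::-1]
    c=pix(d,[[.4675,.366,.112],p])[0].astype(int);y,x=max(c[1]-45,0),max(c[0]-45,0)
    a.append(cv2.resize(I[y:y+90,x:x+90],(400,400),interpolation=cv2.INTER_CUBIC))
cv2.imwrite("pics/hover.png",np.hstack(a))
E
```

```text
clock: 1.1
tool_pos: [0.4728, 0.3602, 0.1983]
eef_rot: [0.832, 0.555, -0.001, 0.003]
contact_force: [-0.4, 0.5, -0.4]
opening: 1.0
clock: 1.4
tool_pos: [0.4663, 0.3683, 0.1999]
eef_rot: [0.828, 0.561, 0.0, -0.001]
contact_force: [-0.2, 0.3, -0.5]
opening: 1.0
[0.46626084 0.36825476 0.19992821] 
 [[ 0.371  0.929 -0.001]
 [ 0.929 -0.371  0.001]
 [ 0.001 -0.001 -1.   ]] tool delta to (.4675,.366,.101) [-0.00170954  0.0020857   0.09892491]
```

View pics/hover.png

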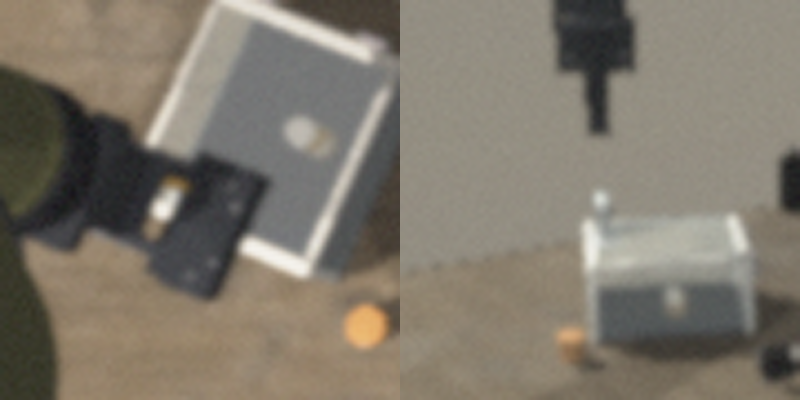

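The side view shows the fingers (598,100) in line above the handle (601,203). Descend, then close.

```bash
python3 -m pendant '[[[0,0,0],[-0.0015,0.002,0.03],1],[[0,0,0],[-0.0015,0.002,0.06],1],[[0,0,0],[-0.0015,0.002,0.085],1],[[0,0,0],[-0.0015,0.002,0.099],1],[[0,0,0],[-0.0015,0.002,0.099],1],[[0,0,0],[-0.0015,0.002,0.099],1],[[0,0,0],[-0.0015,0.002,0.099],1]]'
python3 -m pendant '[[[0,0,0],[0,0,0],0.6],[[0,0,0],[0,0,0],0.4],[[0,0,0],[0,0,0],0.2],[[0,0,0],[0,0,0],0.2],[[0,0,0],[0,0,0],0.2],[[0,0,0],[0,0,0],0.2],[[0,0,0],[0,0,0],0.2],[[0,0,0],[0,0,0],0.2]]' 20
python3 - <<'E'
from h import *
from plant import r
s=r.get_state();print(s["tool_pos"],s["eef_rot"],s["contact_force"],s["moment"],s["opening"])
a=[]
for n in("top","side"):
    d=r.snapshot(n);pickle.dump(d,open(n+"2.pkl","wb"));I=d["image"][:,:,::-1]
    c=pix(d,[.4675,.366,.112])[0].astype(int);y,x=c[1]-30,c[0]-30
    a.append(cv2.resize(I[y:y+60,x:x+60],(400,400),interpolation=cv2.INTER_CUBIC))
cv2.imwrite("pics/grip.png",np.hstack(a))
E
```

```text
clock: 2.2
tool_pos: [0.4697, 0.3653, 0.1021]
eef_rot: [0.829, 0.56, 0.001, -0.0]
contact_force: [-0.1, -0.1, 0.0]
opening: 1.002
clock: 3.0
tool_pos: [0.4685, 0.3632, 0.1004]
eef_rot: [0.829, 0.56, -0.001, 0.001]
contact_force: [-1.5, -3.8, 1.6]
opening: 0.449
[0.46848361 0.36315232 0.10043426] [ 8.28815886e-01  5.59519685e-01 -1.27925824e-03  5.58760336e-04] [-1.45129753 -3.83627601  1.63547202] [-0.65236521  0.35544544 -0.00836328] 0.4486906062662857
```

View pics/grip.png

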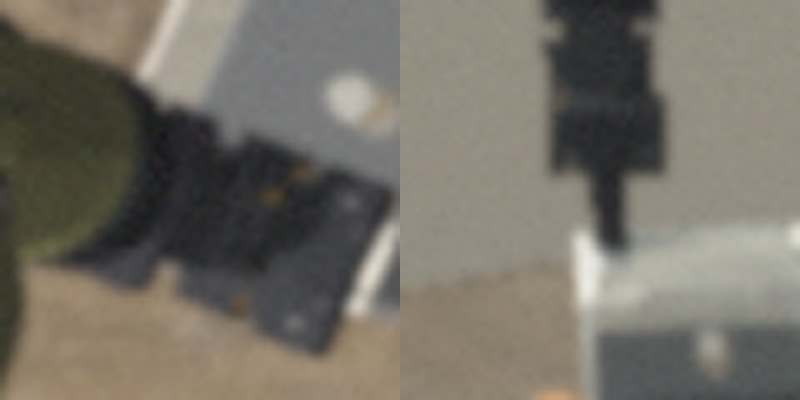

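The opening of 39.5 mm matches the 40 mm bar, so the handle is held. Now I'll lift along the hinge arc to 20° and check.

```bash
python3 -m pendant '[[[0,0,0],[-0.001,0.002,-0.0057],0.2],[[0,0,0],[-0.002,0.0043,-0.0113],0.2],[[0,0,0],[-0.002,0.0069,-0.0169],0.2],[[0,0,0],[-0.002,0.0096,-0.0223],0.2],[[0,0,0],[-0.002,0.0127,-0.0276],0.2],[[0,0,0],[-0.002,0.0159,-0.0327],0.2],[[0,0,0],[-0.002,0.0195,-0.0377],0.2],[[0,0,0],[-0.002,0.023,-0.0425],0.2],[[0,0,0],[-0.002,0.023,-0.0425],0.2],[[0,0,0],[-0.002,0.023,-0.0425],0.2]]'
python3 - <<'E'
from plant import r
import numpy as np
s=r.get_state();p=np.array(s["tool_pos"])-[.4685,.3632,.1004];print(p,"fwd",p[0]*.929-p[1]*.371,s["contact_force"],s["moment"],s["opening"],s["eef_rot"])
E
```

```text
clock: 4.1
tool_pos: [0.4892, 0.3547, 0.1435]
eef_rot: [0.829, 0.56, 0.0, -0.001]
contact_force: [-4.6, 1.8, -0.8]
opening: 0.449
[ 0.02074337 -0.00848043  0.04306258] fwd 0.022416832670825046 [-4.56879426  1.75502493 -0.77833782] [ 0.51238098  0.90137431 -0.00809321] 0.44914883500910774 [ 8.28552865e-01  5.59910508e-01  2.13953928e-04 -5.71996411e-04]
```

```bash
python3 -m pendant '[[[0,0,0],[0,0.004,-0.0047],0.2],[[0,0,0],[0,0.008,-0.0092],0.2],[[0,0,0],[0,0.0123,-0.0135],0.2],[[0,0,0],[0,0.0167,-0.0176],0.2],[[0,0,0],[0,0.0213,-0.0215],0.2],[[0,0,0],[0,0.0261,-0.0252],0.2],[[0,0,0],[0,0.0311,-0.0288],0.2],[[0,0,0],[0,0.0362,-0.0321],0.2],[[0,0,0],[0,0.0362,-0.0321],0.2],[[0,0,0],[0,0.0362,-0.0321],0.2]]'
python3 -m pendant '[[[0,0,0],[0,0,0],0.2],[[0,0,0],[0,0,0],0.2],[[0,0,0],[0,0,0],0.2]]'
python3 - <<'E'
from h import *
from plant import r
s=r.get_state();p=np.array(s["tool_pos"])
ux=np.array([.928,-.373,0]);g=p+[0,0,.011]
f=(np.array([.5903,.316,.068])-g)@ux;print("radius,angle from hinge",np.hypot(f,g[2]-.068),np.degrees(np.arctan2(g[2]-.068,f))-18.43)
q=p-[.4685,.3632,.1004];print(q,"fwd",q@ux,s["contact_force"],s["moment"],s["opening"])
a=[]
# predicted lid front corners (top face) for 35,40,45 deg
for n in("top","side"):
    d=r.snapshot(n);pickle.dump(d,open(n+"3.pkl","wb"));I=d["image"][:,:,::-1]
    c=pix(d,[.53,.34,.12])[0].astype(int);y,x=max(c[1]-45,0),c[0]-45
    A=cv2.resize(I[y:y+90,x:x+90],(400,400),interpolation=cv2.INTER_CUBIC)
    for th in(35,40,45):
        t=np.radians(th);P=[]
        for w in(-.065,.065):
            b=np.array([.5903,.316,.068])+w*np.array([.373,.928,0])
            P.append(b-ux*(.15*np.cos(t)-0.006*np.sin(t)*-1*-1)+np.array([0,0,.15*np.sin(t)+.006*np.cos(t)]))
        print(n,th,pix(d,P).round(1).tolist())
    a.append(A)
cv2.imwrite("pics/up.png",np.hstack(a))
E
```

```text
clock: 5.1
tool_pos: [0.5234, 0.3409, 0.1759]
eef_rot: [0.829, 0.56, 0.0, -0.0]
contact_force: [-4.3, 2.8, 2.1]
opening: 0.453
clock: 5.4
tool_pos: [0.5232, 0.341, 0.1758]
eef_rot: [0.829, 0.56, 0.0, -0.0]
contact_force: [-4.5, 2.8, 2.7]
opening: 0.447
radius,angle from hinge 0.13868285976722503 40.502400622737404
[ 0.05472365 -0.0222126   0.07539006] fwd 0.0590688448273465 [-4.50342826  2.81067966  2.68856203] [ 0.51695481  0.95798496 -0.01560102] 0.44669529927433926
top 35 [[141.6, 215.9], [96.6, 197.3]]
top 40 [[141.8, 212.5], [96.3, 193.7]]
top 45 [[142.2, 208.8], [96.4, 189.9]]
side 35 [[197.8, 159.8], [196.4, 150.9]]
side 40 [[199.9, 157.2], [198.3, 148.5]]
side 45 [[202.1, 154.8], [200.4, 146.3]]
```

View pics/up.png

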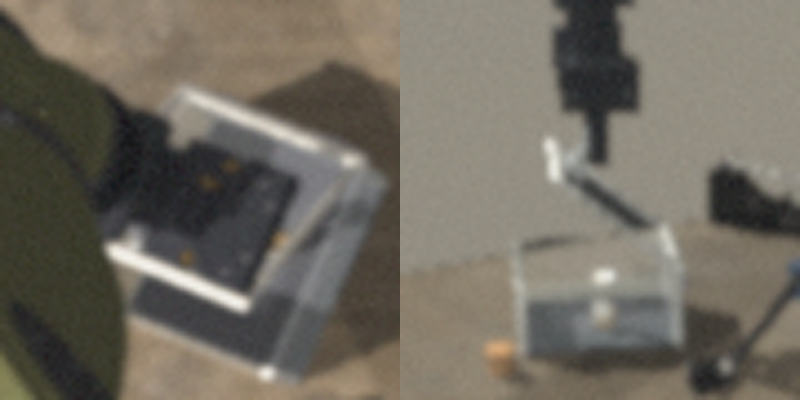

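The lid is up with the fingers on the handle, and both the vial and the cork are in place. I'll cross-check the angle from the near front corner, top crop (248,308) and side crop (557,179).

```bash
python3 - <<'E'
from h import *
T=pickle.load(open("top3.pkl","rb"));S=pickle.load(open("side3.pkl","rb"))
def full(d,u):
    c=pix(d,[.53,.34,.12])[0].astype(int);return np.array(u)/400*90+[c[0]-45,max(c[1]-45,0)]-.5
t,s=full(T,(248,308)),full(S,(157,179));print(t,s)
X,e=cross(T,t,S,s);print(X,e)
ux=np.array([.928,-.373,0]);f=(np.array([.5903,.316,.068])-X)@ux;h=X[2]-.068
print(np.hypot(f,h),np.degrees(np.arctan2(h,f)), "(+0..2.3 deg depending on rim face)")
# side silhouette of lid: white-pixels of near front corner and plate slope
print(S["image"][143:165,190:206].min(2))
# change elsewhere in the top view since the start
D=cv2.absdiff(pickle.load(open("top.pkl","rb"))["image"],T["image"]).max(2)
for n,(x,y,w,h) in dict(case2=(290,145,70,70),weight=(241,209,16,16),eraser=(314,235,20,20),cork=(152,232,16,16),green=(362,215,72,70)).items(): print(n,(D[y:y+h,x:x+w]>40).sum())
E
```

```text
[142.3 212.8] [199.825 157.775]
[0.46242762 0.2963504  0.16695982] 1.670913817631355e-05
0.14895908906491642 41.63188418936293 (+0..2.3 deg depending on rim face)
[[129 130 128 128 131 130 128 128 132 130 123 110 101  95  95  90]
 [128 129 127 130 129 128 129 130 128 132 128 124 122 116 120 111]
 [127 131 130 130 133 130 129 129 128 130 129 127 131 128 129 118]
 [131 128 130 129 131 131 130 128 129 132 133 129 129 131 132 125]
 [132 132 129 129 128 131 128 131 132 132 131 129 130 130 134 130]
 [133 131 129 133 131 131 125 142 148 144 134 127 133 128 131 134]
 [130 130 128 128 132 130 136 156 183 170 148 132 130 131 135 134]
 [130 129 130 130 131 131 135 175 208 198 165 140 130 133 139 148]
 [131 131 127 130 134 132 136 171 210 206 176 149 139 143 150 152]
 [132 129 130 130 131 134 136 158 190 204 185 159 154 160 158 150]
 [126 130 128 132 132 129 131 146 181 210 197 167 166 172 160 141]
 [131 128 130 129 128 131 130 140 185 219 201 168 163 164 156 133]
 [130 131 130 131 130 130 129 140 184 219 203 165 152 147 141 135]
 [128 131 129 130 131 131 131 140 183 219 205 157 133 127 129 130]
 [129 128 130 130 129 131 130 140 174 210 198 158 123 104 114 120]
 [126 130 131 130 130 131 131 133 156 181 180 155 121  97  98  98]
 [130 130 130 129 131 131 131 130 137 146 149 147 130 116 103  93]
 [128 127 130 130 129 130 132 130 129 133 136 137 137 134 125 102]
 [131 130 132 130 131 129 131 129 128 129 133 130 136 139 139 120]
 [128 129 128 129 130 131 130 129 132 130 129 130 134 137 136 130]
 [129 133 128 131 131 129 131 129 132 132 128 132 133 130 131 127]
 [132 127 130 131 128 131 132 131 130 130 129 128 130 128 129 129]]
case2 497
weight 100
eraser 26
cork 8
green 643
```

Arm geometry gives 40.5°. The corner gives 41.6° minus about 1.1° for the rim mid-thickness, so also about 40.5°. One last look at the rest of the scene, because moving shadows disturbed the difference counts.

```bash
python3 - <<'E'
import cv2,pickle
cv2.imwrite("pics/last.png",pickle.load(open("top3.pkl","rb"))["image"][:,:,::-1])
E
```

```text
(no output)
```

View pics/last.png

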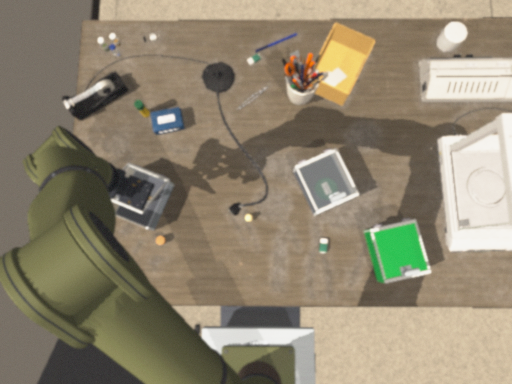

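The other case is still shut, and the weight (249,217), eraser (323,245) and cork (160,240) haven't moved; only shadows changed. Handing in.

```bash
python3 - <<'E'
from plant import r
s=r.get_state();print(s["clock"],s["tool_pos"],s["opening"]);print(r.finish_job())
E
```

```text
5.5 [0.52322202 0.34099451 0.1758061 ] 0.4454657404694068
the job is handed in; nothing more can be done
None
```

I raised the lid of the vial's case (the left one) to about 40.5° and handed the job in at 5.5 s, still holding it. The gripper has the handle by its two ends at 20 N.

- **Angle:** the arm's position relative to the hinge gave 40.5°. The lid's front corner, seen in both cameras, gave 41.6° before allowing for the rim's thickness and about 40.5° after. I left the half degree uncorrected because it is within the measuring error.
- **Hold:** the arm was still, the opening was about 39 mm on the 40 mm bar, and the force on the tool was about 6 N.
- **Other things:** in the last top picture the other case is shut, and the weight, eraser, cork and green look-alike are where they started. An automatic before-and-after picture comparison did show changes around all of them. By eye these were only the arm's shadow moving.

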